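# Set a roller-lane brake: dial to its stop, four clicks back, lock it

## Robot

A 7-joint arm with a two-finger parallel gripper is mounted at the origin on the work surface. World frame = base frame: x ahead of the robot, y to its left, z up, the work surface at z = 0. Lengths are in m, angles in rad, forces in N, time in s.
With the tool pointing down it reaches from about 0.4 to 0.85 m from the base axis. Payload 4.5 kg.
Tool frame: the origin (TCP) lies where the fingers leave the gripper's body, on its centre line; the fingertips stand 64 mm ahead of it and the grasp point (between the pads) lies 45 mm ahead of it; z points along the fingers, y is the line along which they close (so a half turn about z gives the same grasp; the last joint's range is limited). The gripper opens to 88 mm and grips with 3 to 60 N. Pads are 18 mm wide; open, the fingers measure 123 mm over their backs; the gripper's body (75 mm by 187 mm) begins 45 mm behind the grasp point.
Start: joints at [1.244, 0.689, -0.195, 1.565, 0.157, 0.902, -0.215], TCP at [0.221, -0.585, 0.303] pointing down, gripper open.
Joint ranges: [-3.01, 3.01], [-0.46, 2.08], [-1.47, 1.51], [0.13, 2.56], [-1, 4.14], [0.04, 2.09], [-2.66, 2.66]. Speed limits (rad/s): [2.57, 2.57, 3.14, 3.14, 3.14, 3.14, 3.14].

## Interface

Orientations are given as a unit quaternion [x, y, z, w].
In Python, from plant import r gives the robot as it stands.
- The arm moves only by the tool play_rows, never from a script. Its arguments are lists of equal length, an entry for each row: "translation": the shift along the tool's x, y, z in m, a list of three; "delta_rot": the turn, a rotation vector about the tool's x, y, z in degrees, a list of three; "grip": the opening, from -1 (shut) to 1 (fully open). In form: {"translation": [[x, y, z], ...], "delta_rot": [[rx, ry, rz], ...], "grip": [grip, ...]}. A call has 1 to 20 rows; each row shifts and turns the commanded pose from where the row before left it, along the tool's axes as they then stand; what a row does not reach is not made up. A row lasts 1/8 s, in which the tool goes at most 62.5 mm and 10.7 degrees, less where a joint would pass 70% of its speed; a pose out of reach is approached as far as the arm can. A call with a gripper value outside its range is refused whole. The fingers move at their own pace and stop on an object; "squeeze" is the grip in N (left out, the last holds). Time passes only in rows, so rows that do not move let the fingers close. It gives the time, the measured TCP pose, the force, the opening and the grip force at its end, in the units of the state.
- r.get_state(): the state, without advancing time (a new reading comes with each control period).
- r.snapshot(name): name is "scene" or "top" or "wrist"; returns the picture (420x560x3 uint8, blue, green, red); there is no depth.
- r.get_calibration(name): a dict with "intrinsics" (3x3 intrinsics, pixels), "eye" and "rotation" of the camera in the world. Camera axes: x right, y up, looking along -z (the intrinsics and any distortion apply to the point x, -y, -z); pixel columns grow to the right and rows downward; lengths in m; the calibration is good to about 2 mm. A picture is of the moment at which its call begins: read the wrist's pose just before it. get_calibration takes no time and is no camera call; for the wrist camera it gives the pose at the moment of the call.
- r.finish_job(): hands the job in; it is judged then, once.
Trained networks look in the newest picture that a camera, given by its name, has taken for a name from the list of things; names that differ only in an ending like _2 or _b are one class to them, and where a whole thing is asked for, a point or a joint stands for the part that bears it (a point fixed in the world has none). Each returns a list of dicts, best first, with "confidence" (0 to 1); they miss things now and then, are a little off and sometimes report something else, mostly with a low value. They report only what shows in the picture. A call takes as long as a camera call.
- r.look_for(camera, target): "point" ([x, y, z] in m, in world coordinates, good to about 4 mm: the middle of the surface that is visible of it).
- r.silhouettes(camera, target): "pixels" (420x560 bool, what is visible of it).
The state is a dict: "clock": time; "q": joint angles; "qd": joint speeds; "joint_torque": joint torques, N m; "tool_pos": TCP position; "eef_rot": TCP orientation; "contact_force": force on the tool from outside, world axes, zero at the start; "moment": the same for the moment, N m; "opening": opening from 0.0 (shut) to 1.0 (fully open); "finger_force": force on a finger pad.
Only numpy, scipy, OpenCV 4.12 (cv2) and the standard library are available. Lean on these libraries where they do the work, as an engineer would, in place of code of your own. Each camera call takes 0.05 s, during which the arm holds its last target. There are 200 camera calls.

## Task

Set the lane brake on the roller-lane unit: turn the round dial clockwise (seen from above) until it comes up against its stop, gently, without forcing it, then turn it back exactly four clicks. Then push the lock tab beside the dial fully home towards the dial and let go of everything; leave the scanner, the tape roll and the bin where they are.

Things in the scene. Friction and masses are not known exactly. Their poses are not given: they have to be found in the camera images.
- unit: Fixed grey housing 130 (x) by 250 (y, from -140 to +110) by 60 mm high; behind it, on its +x side, the end of a roller lane (aluminium rails, steel rollers, blue end bar), up to 72 mm high. Origin: on the bench under the dial's axis; x points to the lane, z up. The lock is on its -y side of the dial and is pushed along its +y.
- dial: Black square adjusting dial on the housing, upright axis, 30 by 30 mm, top 96 mm above the bench. Origin: on the axis at the housing's top. Its sides lie along its x and y axes; the pointer line on its top points along x. Clockwise from above lowers its yaw. 18 clicks a turn (20 degrees each), about 0.1 N m to pass a click; let go, it drops into the nearest click by itself.
- dial_grip (a point): Point on the dial's axis, 84 mm above the bench: grip height. The clockwise stop is inside, not to be seen, at another angle each time, 2 to 5 clicks from the start; on it the dial sits in a click. The stop is springy: it starts to give at about 0.25 N m, is damaged at about 0.7 N m (0.16 rad past) and springs back when let go. A second stop, 9 clicks back, is of no use here.
- lock_tab (a point): Top centre of the lock's upright steel tab, 33 mm above the housing (93 mm above the bench). The tab is 28 mm wide (unit x), 12 mm thick (unit y) and 28 mm high on a flat 6 mm slide. At the start it is 96 mm from the dial's axis.
- lock (a joint): Travel of the lock slide, 0 (open, away from the dial) to 0.022 m (fully home, towards the dial along the unit's +y). Drags with about 2.5 N and stays where it is left.
- brake_arm (a joint): Brake arm inside the housing, not to be seen, driven by the dial: 0 on the stop, growing by only 0.00175 rad (0.1 degree) with each click back, far less than its sensor can tell.
- scanner: Bystander: loose black wrist scanner, 100 by 55 by 24 mm, origin under its middle.
- tape: Bystander: loose cardboard roll, 90 mm across, 48 mm high, origin under its middle.
- bin: Bystander: loose open blue bin of yellow balls, 150 by 110 by 75 mm, origin under its middle.

How it is judged:
On the way, in this order (a step that is already met when the one before it is completed fails the run):
1. the dial is turned clockwise onto its stop (value of joint brake_arm below 0.00044 rad), for 0.2 s.
2. the dial is set back four clicks (a quarter click either way) (value of joint brake_arm between 0.00654 and 0.00742 rad), for 0.3 s.
3. the lock is pushed home (value of joint lock above 0.019 m), for 0.1 s.
At the end, for the whole second after the job is handed in: The dial rests four clicks (80 degrees, a quarter click either way) back from its stop; the lock is within 3 mm of fully home (all of step 2 and value of joint lock above 0.019 m); the robot touches nothing.
It fails at once if the dial is forced more than 0.16 rad past its stop (value of joint brake_arm below -0.0008 rad).
It fails at once if a bystander is shifted by more than 20 mm (distance of any of scanner, tape, bin from where it was at the start of the episode above 0.02 m).
It also fails if it takes over 72 s, if anything falls off the work surface, if the arm or the gripper's body presses on something with over 40 N, if the wrist force passes 120 N, or if a joint passes its speed limit or range.

## Working session

There is one attempt and no reset: what is moved stays moved. The work goes in short steps, Python scripts to look and compute and a tool call to move; the robot and the scene stay as the last step left them, time stands still between calls to the robot, and variables do not carry over. Pictures are saved under pics/ and viewed, at most 12 in all, crops included, and the job is handed in when it is done.

Besides the shell and the picture viewer there is one more tool, called after "Request:" as a command line: name --argument value ..., lists and objects as JSON in quotes. play_rows: Moves the arm, as the interface text tells. Its arguments: {"type":"object","properties":{"translation":{"type":"array","items":{"type":"array","items":{"type":"number"}}},"delta_rot":{"type":"array","items":{"type":"array","items":{"type":"number"}}},"grip":{"type":"array","items":{"type":"number"}},"squeeze":{"type":"number"}},"required":["translation","delta_rot","grip"]}

```bash
mkdir -p pics; ls; cat > h.py <<'E'
from plant import r
import numpy as np, cv2
from scipy.spatial.transform import Rotation as R
def px2w(cal,uv,z):
    K=np.array(cal["intrinsics"]);Rm=np.array(cal["rotation"])
    if Rm.shape!=(3,3): Rm=R.from_quat(Rm).as_matrix()
    e=np.array(cal["eye"]);p=np.linalg.solve(K,[uv[0],uv[1],1.]);d=Rm@np.array([p[0],-p[1],-p[2]])
    return e+d*(z-e[2])/d[2]
def st():
    s=r.get_state();Rm=R.from_quat(s["eef_rot"])
    print("t",s["clock"],"p",np.round(s["tool_pos"],4),"x",np.round(Rm.as_matrix()[:,0],3),"y",np.round(Rm.as_matrix()[:,1],3),"z",np.round(Rm.as_matrix()[:,2],3),"F",np.round(s["contact_force"],2),"M",np.round(s["moment"],3),"op",s["opening"],"ff",s["finger_force"],"q",np.round(s["q"],3))
    return s
E
python3 - <<'E'
from h import *
st()
for c in("scene","top"):
    im=r.snapshot(c); cv2.imwrite(f"pics/{c}0.png",im)
    print(c,r.get_calibration(c))
    for t in("dial","dial_grip","lock_tab","unit","scanner","tape","bin"):
        print(t,[(np.round(d["point"],3),round(d["confidence"],2)) for d in r.look_for(c,t)[:2]])
E
```

```text
pics
t 0.0 p [ 0.2204 -0.5843  0.3019] x [ 0.936  0.353 -0.   ] y [ 0.353 -0.936 -0.002] z [-0.001  0.002 -1.   ] F [ 0.13  0.68 -0.84] M [ 0.03   0.048 -0.   ] op 1.0002748197520865 ff 0.0 q [ 1.244  0.69  -0.195  1.566  0.157  0.902 -0.215]
scene {'intrinsics': array([[379.17334164,   0.        , 280.14692325],
       [  0.        , 379.17334164, 205.75408115],
       [  0.        ,   0.        ,   1.        ]]), 'eye': array([1.07642838, 0.16539564, 0.72541971]), 'rotation': array([0.19241658, 0.24667131, 0.74284438, 0.59187106])}
dial [(array([0.609, 0.111, 0.093]), 0.78)]
dial_grip [(array([0.608, 0.113, 0.093]), 0.79)]
lock_tab [(array([0.602, 0.022, 0.068]), 0.79)]
unit [(array([0.755, 0.088, 0.057]), 0.62)]
scanner [(array([0.602, 0.312, 0.024]), 0.87)]
tape [(array([0.738, 0.301, 0.038]), 0.84)]
bin [(array([ 0.609, -0.126,  0.043]), 0.89), (array([0.61 , 0.111, 0.094]), 0.75)]
top {'intrinsics': array([[482.31419778,   0.        , 288.08843986],
       [  0.        , 482.31419778, 206.39704438],
       [  0.        ,   0.        ,   1.        ]]), 'eye': array([0.42196383, 0.04276654, 1.30415402]), 'rotation': array([-0.05427304,  0.05460406,  0.71374333, -0.69616327])}
dial [(array([0.602, 0.116, 0.097]), 0.66)]
dial_grip [(array([0.603, 0.112, 0.096]), 0.66)]
lock_tab [(array([0.597, 0.025, 0.068]), 0.67)]
unit [(array([0.709, 0.084, 0.057]), 0.94), (array([0.73 , 0.3  , 0.047]), 0.44)]
scanner [(array([0.599, 0.309, 0.026]), 0.81)]
tape [(array([0.73 , 0.296, 0.048]), 0.87)]
bin [(array([ 0.605, -0.132,  0.039]), 0.57)]
```

View pics/top0.png

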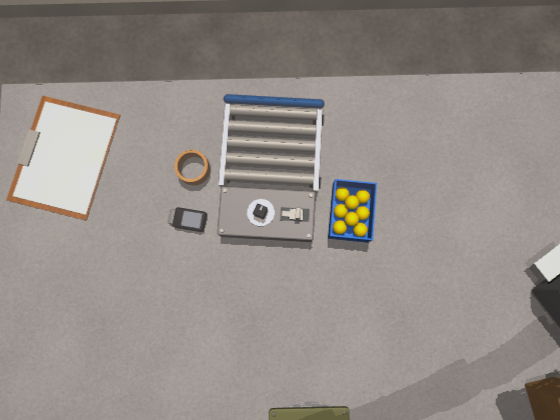

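View pics/scene0.png

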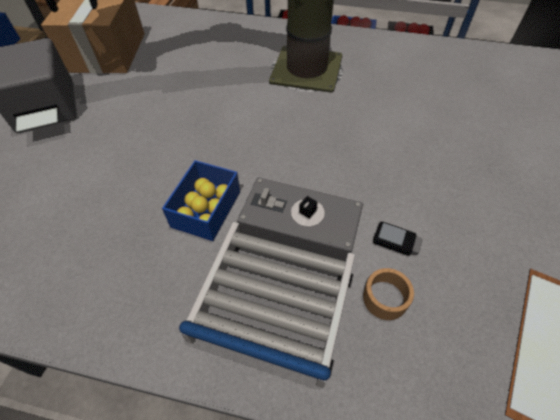

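The pictures show the dial at top-view px (260,211) and the lock to its right at (293,214). The bin is at (352,211), the scanner at (190,219) and the tape at (192,167). I'll move over the dial for a wrist view.

Request:
play_rows --translation '[[0.05,-0.043,0],[0.05,-0.043,0],[0.05,-0.043,0],[0.05,-0.043,0],[0.05,-0.043,0],[0.05,-0.043,0],[0.05,-0.043,0],[0.05,-0.043,0],[0.05,-0.043,0],[0.05,-0.043,0],[0.05,-0.043,0],[0.05,-0.043,0],[0,0,0],[0,0,0]]' --delta_rot '[[0,0,0],[0,0,0],[0,0,0],[0,0,0],[0,0,0],[0,0,0],[0,0,0],[0,0,0],[0,0,0],[0,0,0],[0,0,0],[0,0,0],[0,0,0],[0,0,0]]' --grip '[1,1,1,1,1,1,1,1,1,1,1,1,1,1]'

```text
clock: 2.55
tool_pos: [0.5797, 0.0729, 0.3025]
eef_rot: [0.984, 0.179, -0.001, 0.001]
contact_force: [-0.3, -1.2, 0.2]
opening: 0.997
finger_force: 0.0
```

```bash
python3 - <<'E'
from h import *
st(); cal=r.get_calibration("wrist"); im=r.snapshot("wrist"); cv2.imwrite("pics/w1.png",im)
print(cal)
for t in("dial","dial_grip","lock_tab"):
    print(t,[(np.round(d["point"],3),round(d["confidence"],2)) for d in r.look_for("wrist",t)[:2]])
for t in("dial","lock_tab"):
    for d in r.silhouettes("wrist",t)[:1]:
        m=d["pixels"].astype(np.uint8); v,u=np.nonzero(m)
        c,_=cv2.findContours(m,cv2.RETR_EXTERNAL,cv2.CHAIN_APPROX_NONE);c=max(c,key=cv2.contourArea)
        print(t,d["confidence"],m.sum(),u.mean(),v.mean(),cv2.minAreaRect(c))
E
```

```text
t 2.55 p [0.5797 0.0729 0.3025] x [ 0.936  0.353 -0.001] y [ 0.353 -0.936  0.001] z [-0.001 -0.001 -1.   ] F [-0.27 -1.18  0.25] M [-0.007  0.021 -0.011] op 0.9966790051006289 ff 0.0 q [-0.139  0.632 -0.112  1.695  0.092  0.821 -1.502]
{'intrinsics': array([[303.51218466,   0.        , 280.64752524],
       [  0.        , 303.51218466, 208.90226535],
       [  0.        ,   0.        ,   1.        ]]), 'eye': array([0.65791377, 0.10217594, 0.38529704]), 'rotation': array([-0.13367262,  0.09212217, -0.56177712,  0.8112038 ])}
dial [(array([0.604, 0.113, 0.094]), 0.66)]
dial_grip [(array([0.604, 0.11 , 0.098]), 0.75)]
lock_tab [(array([0.601, 0.307, 0.024]), 0.61), (array([0.599, 0.028, 0.067]), 0.6)]
dial 0.82 1072 251.71548507462686 157.6082089552239 ((252.25003051757812, 157.75001525878906), (32.526912689208984, 34.64822769165039), 45.0)
lock_tab 0.96 1054 325.6100569259962 190.24098671726756 ((321.1999816894531, 189.09999084472656), (49.64070510864258, 30.4105224609375), 26.56505012512207)
```

View pics/w1.png

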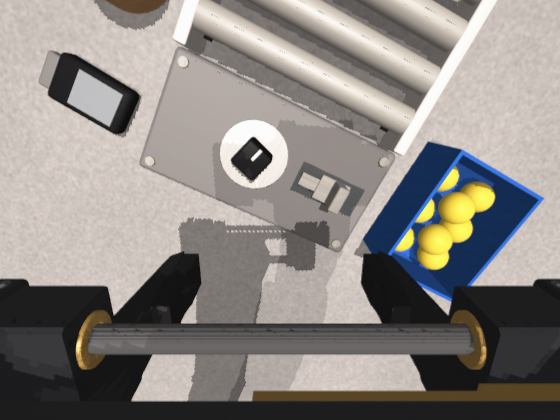

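The wrist view shows the dial at (252,157) with its pointer line toward the upper right. The lock tab is near (338,197), and housing screws are at (182,61), (149,161), (335,244) and (386,161). I'll zoom in to get the angles.

```bash
python3 - <<'E'
from h import *
im=cv2.imread("pics/w1.png"); c=im[120:260,200:380]; cv2.imwrite("pics/w1c.png",cv2.resize(c,None,fx=4,fy=4,interpolation=cv2.INTER_CUBIC))
cal=r.get_calibration("wrist")
for uv in [(182,61),(149,161),(335,244),(386,161)]: print(px2w(cal,uv,.06))
E
```

```text
[0.66388708 0.20578352 0.06      ]
[0.5566141  0.21438259 0.06      ]
[ 0.53674863 -0.0125761   0.06      ]
[ 0.64582247 -0.02440251  0.06      ]
```

View pics/w1c.png

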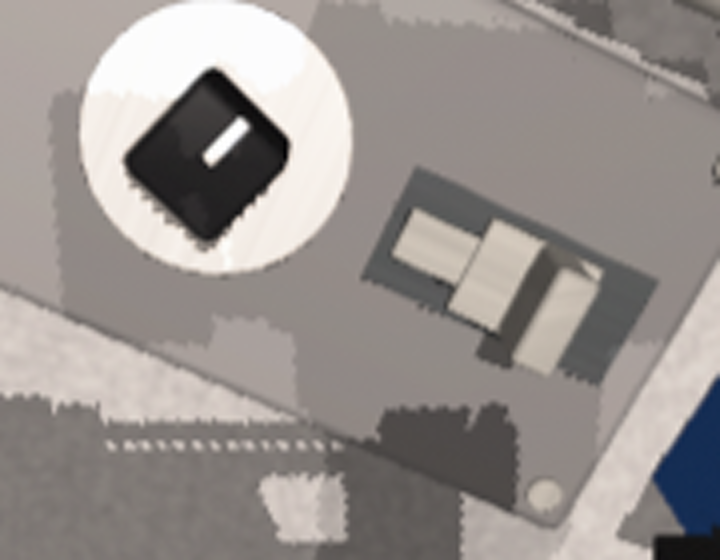

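```bash
python3 - <<'E'
from h import *
from scipy.optimize import minimize
cal=r.get_calibration("wrist"); K=cal["intrinsics"];Rm=R.from_quat(cal["rotation"]).as_matrix();e=cal["eye"]
def proj(P): 
    p=(np.atleast_2d(P)-e)@Rm; p=p*[1,-1,-1]; p=p@K.T; return p[:,:2]/p[:,2:]
f=lambda a:px2w(cal,(200+a[0]/4,120+a[1]/4),.096)
a,b=f((208,160)),f((245,122)); print("pointer",a,b,np.degrees(np.arctan2(*(b-a)[[1,0]])))
m=[d for d in r.silhouettes("wrist","dial")][0]["pixels"]
im=cv2.imread("pics/w1.png").max(axis=2); w=np.zeros_like(m); w[130:190,225:280]=1
for name,mask in(("net",m),("dark",(im<75)&w)):
    def cost(p):
        c,s=np.cos(p[2]),np.sin(p[2]); h=.015
        P=[[p[0]+c*i*h-s*j*h,p[1]+s*i*h+c*j*h,z] for i in(-1,1) for j in(-1,1) for z in(.064,.096)]
        q=proj(P); hull=cv2.convexHull(((q-[200,110])*8).astype(np.float32))
        M=np.zeros((800,800),np.uint8); cv2.fillConvexPoly(M,hull.astype(np.int32),255); M=cv2.resize(M,(100,100),interpolation=cv2.INTER_AREA)/255.
        return np.abs(M-mask[110:210,200:300]).sum()
    best=min((minimize(cost,[.604,.112,y0],method="Nelder-Mead",options=dict(initial_simplex=[[.604,.112,y0],[.608,.112,y0],[.604,.116,y0],[.604,.112,y0+.1]])) for y0 in np.radians([-40,-15,15,40])),key=lambda o:o.fun)
    print(name,best.x[:2],np.degrees(best.x[2]),best.fun,mask.sum())
    d=best.x[:2]
ux=np.array([np.cos(np.radians(-5)),np.sin(np.radians(-5))]);uy=np.array([-ux[1],ux[0]])
t=np.r_[d-.096*uy,.093]; print("tab pred",t, (proj(t)-[200,120])*4)
for i in(-1,1):
  for j in(-1,1):
    print([np.round((proj(np.r_[t[:2]+i*.014*ux+j*.006*uy,z])-[200,120])*4)[0] for z in(.093,.066)])
E
```

```text
pointer [0.60321143 0.10989997 0.096     ] [0.61479778 0.10459635 0.096     ] -24.595808150906077
net [0.6030968  0.11077199] -23.657895559535522 66.70196078431373 1072
dark [0.60237168 0.11049701] -24.840216770908018 177.6549019607843 935
tab pred [0.59400473 0.01486232 0.093     ] [[554.1431055  323.86767434]]
[array([548., 381.]), array([531., 348.])]
[array([507., 362.]), array([493., 330.])]
[array([602., 285.]), array([581., 259.])]
[array([560., 265.]), array([542., 240.])]
```

Dial axis fits at (0.603, 0.111) with yaw −24.6° and the unit at about −5°. The predicted tab outline matches the crop. Next I'll align with the dial and hover above it.

Request:
play_rows --translation '[[0.0352,-0.0272,0],[0,0,0],[0,0,0],[0,0,0],[0,0,0],[0,0,0.05],[0,0,0.04],[0,0,0],[0,0,0]]' --delta_rot '[[0,0,0],[0,0,9.06],[0,0,9.06],[0,0,9.06],[0,0,9.06],[0,0,9.06],[0,0,0],[0,0,0],[0,0,0]]' --grip '[0.4,0.4,0.4,0.4,0.4,0.4,0.4,0.4,0.4]' --squeeze 25

```text
clock: 4.03
tool_pos: [0.6043, 0.1112, 0.2141]
eef_rot: [0.977, -0.213, 0.001, -0.0]
contact_force: [-0.0, -0.2, 0.1]
opening: 0.701
finger_force: 0.0
```

```bash
python3 - <<'E'
from h import *
st(); cal=r.get_calibration("wrist"); im=r.snapshot("wrist"); cv2.imwrite("pics/w2.png",im)
print([(np.round(d["point"],3),round(d["confidence"],2)) for d in r.look_for("wrist","dial")[:2]])
K=cal["intrinsics"];Rm=R.from_quat(cal["rotation"]).as_matrix();e=cal["eye"]
p=(np.array([.603,.1107,.096])-e)@Rm*[1,-1,-1]; p=K@p; print("pred dial px",p[:2]/p[2])
E
```

```text
t 4.025 p [0.6043 0.1112 0.2141] x [ 0.909 -0.417  0.002] y [-0.417 -0.909 -0.001] z [ 0.002  0.    -1.   ] F [-0.02 -0.18  0.11] M [ 0.015 -0.014  0.029] op 0.7010247191322712 ff 0.0 q [-0.314  0.787  0.102  1.69  -0.116  0.668 -2.152]
[(array([0.608, 0.11 , 0.095]), 0.76), (array([0.61 , 0.29 , 0.023]), 0.7)]
pred dial px [282.32606632 231.42221165]
```

View pics/w2.png

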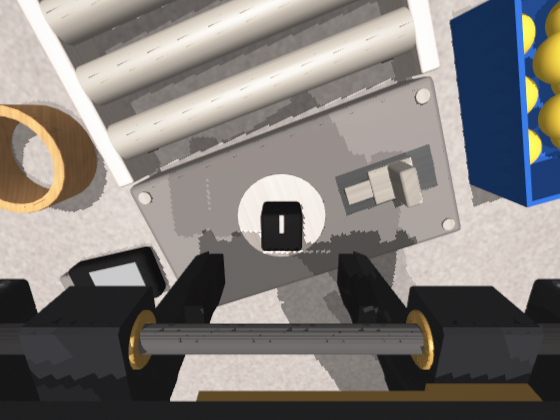

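The pointer is vertical and centred between the fingers at column 282, so the alignment is good. However, q7 falls with clockwise turns, so I'll grip a quarter turn further counter-clockwise.

Request:
play_rows --translation '[[-0.001,0.001,0],[0,0,0],[0,0,0],[0,0,0],[0,0,0],[0,0,0],[0,0,0],[0,0,0],[0,0,0],[0,0,0],[0,0,0.03],[0,0,0.03],[0,0,0.025],[0,0,0]]' --delta_rot '[[0,0,0],[0,0,-10],[0,0,-10],[0,0,-10],[0,0,-10],[0,0,-10],[0,0,-10],[0,0,-10],[0,0,-10],[0,0,-10],[0,0,0],[0,0,0],[0,0,0],[0,0,0]]' --grip '[0.4,0.4,0.4,0.4,0.4,0.4,0.4,0.4,0.4,0.4,0.4,0.4,0.4,0.4]' --squeeze 25

```text
clock: 5.88
tool_pos: [0.6017, 0.1105, 0.127]
eef_rot: [0.842, 0.54, -0.001, 0.0]
contact_force: [0.3, 0.3, 0.6]
opening: 0.698
finger_force: 0.0
```

```bash
cat >> h.py <<'E'
def q():
    s=r.get_state();x=R.from_quat(s["eef_rot"]).as_matrix()[:,0]
    print("t",s["clock"],"p",np.round(s["tool_pos"],4),"yaw",round(np.degrees(np.arctan2(x[1],x[0])),2),"F",np.round(s["contact_force"],1),"M",np.round(s["moment"],3),"op_mm",round(s["opening"]*88,1),"ff",round(s["finger_force"],1),"q7",round(s["q"][6],3))
E
python3 -c "from h import *;q()"
```

```text
t 5.875 p [0.6017 0.1105 0.127 ] yaw 65.37 F [0.3 0.3 0.6] M [-0.006 -0.032  0.018] op_mm 61.5 ff 0.0 q7 -1.075
```

Request:
play_rows --translation '[[0.0005,0.001,-0.002],[0,0,0],[0,0,0],[0,0,0],[0,0,0],[0,0,0],[0,0,0]]' --delta_rot '[[0,0,0],[0,0,0],[0,0,0],[0,0,0],[0,0,0],[0,0,0],[0,0,0]]' --grip '[0.0,-0.35,-0.6,-0.8,-0.8,-0.8,-0.8]' --squeeze 25

```text
clock: 6.75
tool_pos: [0.6021, 0.1117, 0.1304]
eef_rot: [0.841, 0.54, -0.001, -0.001]
contact_force: [-3.8, 0.6, 5.1]
opening: 0.335
finger_force: 25.0
```

```bash
python3 -c "from h import *;q()"
```

```text
t 6.75 p [0.6021 0.1117 0.1304] yaw 65.43 F [-3.8  0.6  5.1] M [0.141 0.65  0.022] op_mm 29.4 ff 25.0 q7 -1.072
```

Request:
play_rows --translation '[[0,-0.001,0],[0,0,0],[0,0,0],[0,0,0],[0,0,0],[0,0,0]]' --delta_rot '[[0,0,0],[0,0,5],[0,0,5],[0,0,5],[0,0,5],[0,0,0]]' --grip '[-0.8,-0.8,-0.8,-0.8,-0.8,-0.8]'

```text
clock: 7.5
tool_pos: [0.6019, 0.1118, 0.1304]
eef_rot: [0.923, 0.386, -0.0, -0.0]
contact_force: [-2.7, -0.5, 6.4]
opening: 0.342
finger_force: 25.0
```

```bash
python3 -c "from h import *;q()"
```

```text
t 7.5 p [0.6019 0.1118 0.1304] yaw 45.35 F [-2.7 -0.5  6.4] M [0.163 0.609 0.018] op_mm 30.1 ff 25.0 q7 -1.315
```

Request:
play_rows --translation '[[0,0,0],[0,0,0]]' --delta_rot '[[0,0,5],[0,0,0]]' --grip '[-0.8,-0.8]'

```text
clock: 7.75
tool_pos: [0.6019, 0.1118, 0.1304]
eef_rot: [0.939, 0.345, -0.0, -0.0]
contact_force: [-2.5, 0.7, 6.7]
opening: 0.338
finger_force: 25.0
```

```bash
python3 -c "from h import *;q()"
```

```text
t 7.75 p [0.6019 0.1118 0.1304] yaw 40.34 F [-2.5  0.7  6.7] M [ 0.157  0.6   -0.019] op_mm 29.8 ff 25.0 q7 -1.373
```

Request:
play_rows --translation '[[0,0,0],[0,0,0],[0,0,0],[0,0,0]]' --delta_rot '[[0,0,5],[0,0,5],[0,0,5],[0,0,0]]' --grip '[-0.8,-0.8,-0.8,-0.8]'

```text
clock: 8.25
tool_pos: [0.6019, 0.1119, 0.1304]
eef_rot: [0.976, 0.219, -0.0, -0.0]
contact_force: [-2.6, 1.5, 5.7]
opening: 0.338
finger_force: 25.0
```

```bash
python3 -c "from h import *;q()"
```

```text
t 8.25 p [0.6019 0.1119 0.1304] yaw 25.36 F [-2.6  1.5  5.7] M [0.268 0.548 0.029] op_mm 29.8 ff 25.0 q7 -1.547
```

Request:
play_rows --translation '[[0,0,0],[0,0,0]]' --delta_rot '[[0,0,4],[0,0,0]]' --grip '[-0.8,-0.8]'

```text
clock: 8.5
tool_pos: [0.6018, 0.1119, 0.1304]
eef_rot: [0.983, 0.185, -0.0, -0.0]
contact_force: [-3.3, 1.6, 6.8]
opening: 0.342
finger_force: 25.0
```

```bash
python3 -c "from h import *;q()"
```

```text
t 8.5 p [0.6018 0.1119 0.1304] yaw 21.36 F [-3.3  1.6  6.8] M [ 0.244  0.594 -0.012] op_mm 30.1 ff 25.0 q7 -1.592
```

Request:
play_rows --translation '[[0,0,0],[0,0,0]]' --delta_rot '[[0,0,3],[0,0,0]]' --grip '[-0.8,-0.8]'

```text
clock: 8.75
tool_pos: [0.6018, 0.1119, 0.1304]
eef_rot: [0.987, 0.16, -0.0, -0.0]
contact_force: [-3.2, 0.5, 6.0]
opening: 0.337
finger_force: 25.0
```

```bash
python3 -c "from h import *;q()"
```

```text
t 8.75 p [0.6018 0.1119 0.1304] yaw 18.37 F [-3.2  0.5  6. ] M [0.237 0.586 0.04 ] op_mm 29.7 ff 25.0 q7 -1.626
```

Request:
play_rows --translation '[[0,0,0],[0,0,0],[0,0,0],[0,0,0]]' --delta_rot '[[0,0,5],[0,0,4],[0,0,4],[0,0,0]]' --grip '[-0.8,-0.8,-0.8,-0.8]'

```text
clock: 9.25
tool_pos: [0.6019, 0.112, 0.1304]
eef_rot: [0.999, 0.047, -0.0, -0.0]
contact_force: [-3.7, -0.3, 5.8]
opening: 0.341
finger_force: 25.0
```

```bash
python3 -c "from h import *;q()"
```

```text
t 9.25 p [0.6019 0.112  0.1304] yaw 5.38 F [-3.7 -0.3  5.8] M [0.27  0.565 0.037] op_mm 30.0 ff 25.0 q7 -1.774
```

Request:
play_rows --translation '[[0,0,0],[0,0,0]]' --delta_rot '[[0,0,4],[0,0,0]]' --grip '[-0.8,-0.8]'

```text
clock: 9.5
tool_pos: [0.6019, 0.112, 0.1304]
eef_rot: [1.0, 0.012, -0.0, -0.0]
contact_force: [-3.1, 0.8, 6.4]
opening: 0.342
finger_force: 25.0
```

```bash
python3 -c "from h import *;q()"
```

```text
t 9.5 p [0.6019 0.112  0.1304] yaw 1.36 F [-3.1  0.8  6.4] M [0.23  0.589 0.01 ] op_mm 30.1 ff 25.0 q7 -1.819
```

Request:
play_rows --translation '[[0,0,0],[0,0,0]]' --delta_rot '[[0,0,3],[0,0,0]]' --grip '[-0.8,-0.8]'

```text
clock: 9.75
tool_pos: [0.6018, 0.1119, 0.1304]
eef_rot: [1.0, -0.014, -0.0, -0.0]
contact_force: [-2.7, 1.5, 6.2]
opening: 0.335
finger_force: 25.0
```

```bash
python3 -c "from h import *;q()"
```

```text
t 9.75 p [0.6018 0.1119 0.1304] yaw -1.63 F [-2.7  1.5  6.2] M [ 0.313  0.578 -0.025] op_mm 29.5 ff 25.0 q7 -1.852
```

Request:
play_rows --translation '[[0,0,0],[0,0,0],[0,0,0],[0,0,0]]' --delta_rot '[[0,0,5],[0,0,4],[0,0,4],[0,0,0]]' --grip '[-0.8,-0.8,-0.8,-0.8]'

```text
clock: 10.25
tool_pos: [0.6019, 0.112, 0.1304]
eef_rot: [0.992, -0.127, -0.0, -0.0]
contact_force: [-3.0, 1.3, 5.6]
opening: 0.335
finger_force: 25.0
```

```bash
python3 -c "from h import *;q()"
```

```text
t 10.25 p [0.6019 0.112  0.1304] yaw -14.62 F [-3.   1.3  5.6] M [0.315 0.608 0.055] op_mm 29.5 ff 25.0 q7 -1.998
```

Request:
play_rows --translation '[[0,0,0],[0,0,0]]' --delta_rot '[[0,0,4],[0,0,0]]' --grip '[-0.8,-0.8]'

```text
clock: 10.5
tool_pos: [0.6019, 0.1121, 0.1304]
eef_rot: [0.987, -0.161, -0.0, -0.0]
contact_force: [-2.7, 0.6, 6.8]
opening: 0.339
finger_force: 25.0
```

```bash
python3 -c "from h import *;q()"
```

```text
t 10.5 p [0.6019 0.1121 0.1304] yaw -18.59 F [-2.7  0.6  6.8] M [0.359 0.604 0.145] op_mm 29.8 ff 25.0 q7 -2.042
```

Request:
play_rows --translation '[[0,0,0],[0,0,0]]' --delta_rot '[[0,0,2],[0,0,0]]' --grip '[-0.8,-0.8]'

```text
clock: 10.75
tool_pos: [0.6019, 0.1121, 0.1304]
eef_rot: [0.984, -0.178, -0.0, -0.0]
contact_force: [-2.0, 1.1, 5.6]
opening: 0.34
finger_force: 25.0
```

```bash
python3 -c "from h import *;q()"
```

```text
t 10.75 p [0.6019 0.1121 0.1304] yaw -20.56 F [-2.   1.1  5.6] M [0.435 0.602 0.211] op_mm 29.9 ff 25.0 q7 -2.064
```

The moment climbs steadily from 0.055 to 0.145 to 0.211 N m past the fourth click. At the same angles past earlier clicks it stayed near zero, so this is the stop, 4 clicks from the start. I'll turn back to the stop's click, then 80°.

Request:
play_rows --translation '[[0,0,0],[0,0,0],[0,0,0],[0,0,0],[0,0,0],[0,0,0],[0,0,0],[0,0,0],[0,0,0],[0,0,0],[0,0,0],[0,0,0],[0,0,0],[0,0,0],[0,0,0],[0,0,0],[0,0,0],[0,0,0]]' --delta_rot '[[0,0,-3],[0,0,-3],[0,0,0],[0,0,0],[0,0,-8],[0,0,-8],[0,0,-8],[0,0,-8],[0,0,-8],[0,0,-8],[0,0,-8],[0,0,-8],[0,0,-8],[0,0,-8],[0,0,0],[0,0,0],[0,0,0],[0,0,0]]' --grip '[-0.8,-0.8,-0.8,-0.8,-0.8,-0.8,-0.8,-0.8,-0.8,-0.8,-0.8,-0.8,-0.8,-0.8,-0.8,-0.8,-0.8,-0.8]'

```text
clock: 13.0
tool_pos: [0.602, 0.1117, 0.1304]
eef_rot: [0.841, 0.541, 0.0, 0.0]
contact_force: [-2.4, 0.6, 6.6]
opening: 0.336
finger_force: 25.0
```

```bash
python3 -c "from h import *;q()"
```

```text
t 13.0 p [0.602  0.1117 0.1304] yaw 65.47 F [-2.4  0.6  6.6] M [0.017 0.426 0.357] op_mm 29.6 ff 25.0 q7 -1.076
```

Request:
play_rows --translation '[[0,0,0]]' --delta_rot '[[0,0,0]]' --grip '[-0.8]'

```text
clock: 13.12
tool_pos: [0.602, 0.1117, 0.1304]
eef_rot: [0.841, 0.541, 0.0, 0.0]
contact_force: [-2.3, 0.1, 5.9]
opening: 0.339
finger_force: 25.0
```

```bash
python3 - <<'E'
from h import *
q()
cv2.imwrite("pics/w3.png",r.snapshot("wrist")); q()
E
```

```text
t 13.125 p [0.602  0.1117 0.1304] yaw 65.47 F [-2.3  0.1  5.9] M [-0.009  0.464  0.343] op_mm 29.8 ff 25.0 q7 -1.076
t 13.175 p [0.602  0.1117 0.1304] yaw 65.47 F [-2.7 -0.2  6. ] M [0.086 0.405 0.422] op_mm 29.6 ff 25.0 q7 -1.076
```

View pics/w3.png

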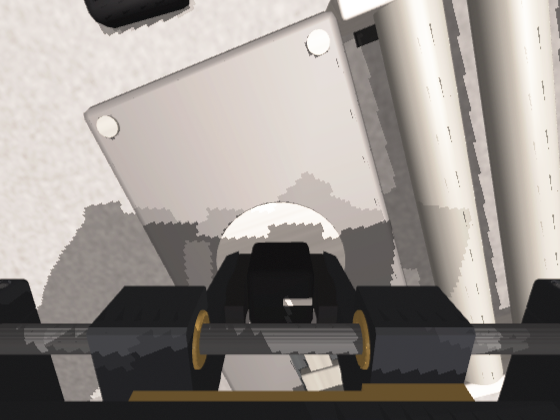

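The dial is held with its pointer to image right (≈300,302), i.e. yaw −25° as intended. The moment reading of 0.35–0.42 doesn't fit this, though, so I'll release and read the sensor bias.

Request:
play_rows --translation '[[0,0,0],[0,0,0],[0,0,0],[0,0,0],[0,0,0]]' --delta_rot '[[0,0,0],[0,0,0],[0,0,0],[0,0,0],[0,0,0]]' --grip '[-0.2,0,0,0,0]'

```text
clock: 13.8
tool_pos: [0.6023, 0.1113, 0.1296]
eef_rot: [0.842, 0.54, -0.0, 0.0]
contact_force: [-0.3, 0.2, 0.2]
opening: 0.499
finger_force: 0.0
```

```bash
python3 -c "
from h import *
q(); im=r.snapshot('wrist'); q()
print(np.round(r.get_state()['joint_torque'],2))"
```

```text
t 13.8 p [0.6023 0.1113 0.1296] yaw 65.37 F [-0.3  0.2  0.2] M [-0.001 -0.046 -0.028] op_mm 43.9 ff 0.0 q7 -1.077
t 13.85 p [0.6023 0.1113 0.1297] yaw 65.37 F [ 0.4 -0.2 -0.1] M [-0.024 -0.027 -0.002] op_mm 43.7 ff 0.0 q7 -1.077
[ 1.000e-02 -5.614e+01 -2.970e+00 -9.700e+00 -2.000e-02 -6.000e-02
 -0.000e+00]
```

```bash
python3 - <<'E'
from h import *
im=r.snapshot("wrist"); c=im[190:340,180:380]; cv2.imwrite("pics/w4.png",cv2.resize(c,None,fx=4,fy=4,interpolation=cv2.INTER_CUBIC))
E
```

```text
(no output)
```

View pics/w4.png

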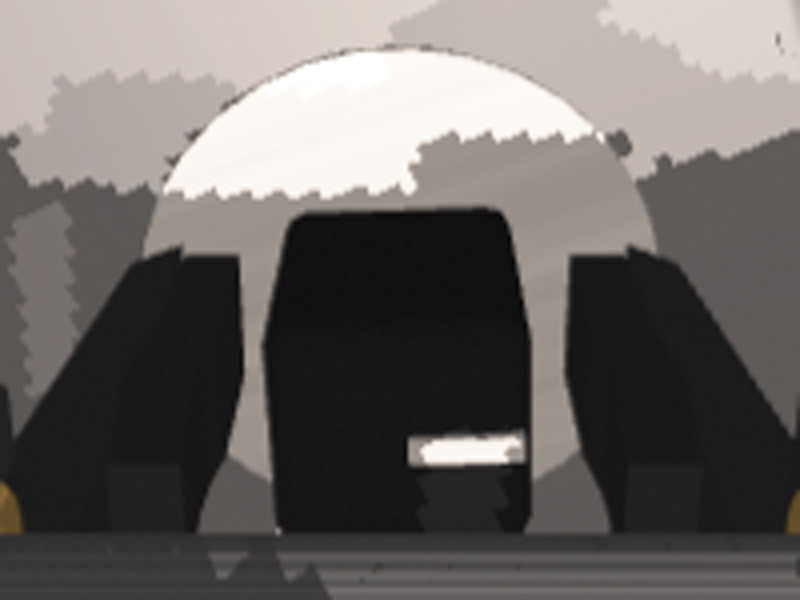

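The dial is in its click, about 1° counter-clockwise of the tool and about 1 mm off-centre to the left. I'll regrip better centred and repeat the probe, with readings on the way back too.

Request:
play_rows --translation '[[0,-0.0008,0],[0,0,0],[0,0,0],[0,0,0],[0,0,0]]' --delta_rot '[[0,0,-1],[0,0,0],[0,0,0],[0,0,0],[0,0,0]]' --grip '[0,-0.4,-0.8,-0.8,-0.8]' --squeeze 25

```text
clock: 14.52
tool_pos: [0.6019, 0.1116, 0.1298]
eef_rot: [0.837, 0.547, 0.0, 0.0]
contact_force: [1.3, -0.7, -0.2]
opening: 0.337
finger_force: 25.0
```

```bash
python3 -c "from h import *;q()"
```

```text
t 14.525 p [0.6019 0.1116 0.1298] yaw 66.36 F [ 1.3 -0.7 -0.2] M [-0.096 -0.315  0.022] op_mm 29.6 ff 25.0 q7 -1.066
```

Request:
play_rows --translation '[[0,0,0],[0,0,0],[0,0,0],[0,0,0],[0,0,0],[0,0,0]]' --delta_rot '[[0,0,4],[0,0,4],[0,0,4],[0,0,4],[0,0,4],[0,0,0]]' --grip '[-0.8,-0.8,-0.8,-0.8,-0.8,-0.8]'

```text
clock: 15.28
tool_pos: [0.6017, 0.1117, 0.1297]
eef_rot: [0.919, 0.394, 0.0, 0.0]
contact_force: [1.4, -0.9, -0.9]
opening: 0.342
finger_force: 25.0
```

```bash
python3 -c "from h import *;q()"
```

```text
t 15.275 p [0.6017 0.1117 0.1297] yaw 46.41 F [ 1.4 -0.9 -0.9] M [-0.074 -0.221  0.028] op_mm 30.1 ff 25.0 q7 -1.306
```

Request:
play_rows --translation '[[0,0,0],[0,0,0],[0,0,0],[0,0,0],[0,0,0],[0,0,0]]' --delta_rot '[[0,0,4],[0,0,4],[0,0,4],[0,0,4],[0,0,4],[0,0,0]]' --grip '[-0.8,-0.8,-0.8,-0.8,-0.8,-0.8]'

```text
clock: 16.02
tool_pos: [0.6016, 0.1118, 0.1297]
eef_rot: [0.973, 0.229, 0.0, 0.0]
contact_force: [2.0, -0.6, -0.0]
opening: 0.333
finger_force: 25.0
```

```bash
python3 -c "from h import *;q()"
```

```text
t 16.025 p [0.6016 0.1118 0.1297] yaw 26.47 F [ 2.  -0.6 -0. ] M [-0.047 -0.204 -0.018] op_mm 29.3 ff 25.0 q7 -1.538
```

Request:
play_rows --translation '[[0,0,0],[0,0,0],[0,0,0],[0,0,0],[0,0,0],[0,0,0]]' --delta_rot '[[0,0,4],[0,0,4],[0,0,4],[0,0,4],[0,0,4],[0,0,0]]' --grip '[-0.8,-0.8,-0.8,-0.8,-0.8,-0.8]'

```text
clock: 16.77
tool_pos: [0.6016, 0.1119, 0.1298]
eef_rot: [0.998, 0.057, 0.0, -0.0]
contact_force: [1.4, 0.2, 1.1]
opening: 0.337
finger_force: 25.0
```

```bash
python3 -c "from h import *;q()"
```

```text
t 16.775 p [0.6016 0.1119 0.1298] yaw 6.5 F [1.4 0.2 1.1] M [ 0.05  -0.169 -0.006] op_mm 29.6 ff 25.0 q7 -1.764
```

Request:
play_rows --translation '[[0,0,0],[0,0,0]]' --delta_rot '[[0,0,4],[0,0,0]]' --grip '[-0.8,-0.8]'

```text
clock: 17.02
tool_pos: [0.6016, 0.1119, 0.1297]
eef_rot: [1.0, 0.022, 0.0, -0.0]
contact_force: [0.8, 1.0, 0.8]
opening: 0.337
finger_force: 25.0
```

```bash
python3 -c "from h import *;q()"
```

```text
t 17.025 p [0.6016 0.1119 0.1297] yaw 2.52 F [0.8 1.  0.8] M [ 0.155 -0.129 -0.023] op_mm 29.7 ff 25.0 q7 -1.809
```

Request:
play_rows --translation '[[0,0,0],[0,0,0],[0,0,0],[0,0,0],[0,0,0]]' --delta_rot '[[0,0,4],[0,0,4],[0,0,4],[0,0,4],[0,0,0]]' --grip '[-0.8,-0.8,-0.8,-0.8,-0.8]'

```text
clock: 17.65
tool_pos: [0.6016, 0.1121, 0.1297]
eef_rot: [0.993, -0.117, 0.0, -0.0]
contact_force: [0.3, 0.8, 0.5]
opening: 0.339
finger_force: 25.0
```

```bash
python3 -c "from h import *;q()"
```

```text
t 17.65 p [0.6016 0.1121 0.1297] yaw -13.46 F [0.3 0.8 0.5] M [ 0.222 -0.226 -0.023] op_mm 29.8 ff 25.0 q7 -1.988
```

Request:
play_rows --translation '[[0,0,0],[0,0,0]]' --delta_rot '[[0,0,4],[0,0,0]]' --grip '[-0.8,-0.8]'

```text
clock: 17.9
tool_pos: [0.6016, 0.1121, 0.1298]
eef_rot: [0.988, -0.152, 0.0, -0.0]
contact_force: [1.5, 0.7, 0.7]
opening: 0.338
finger_force: 25.0
```

```bash
python3 -c "from h import *;q()"
```

```text
t 17.9 p [0.6016 0.1121 0.1298] yaw -17.43 F [1.5 0.7 0.7] M [ 0.369 -0.157  0.138] op_mm 29.7 ff 25.0 q7 -2.033
```

Request:
play_rows --translation '[[0,0,0],[0,0,0]]' --delta_rot '[[0,0,2],[0,0,0]]' --grip '[-0.8,-0.8]'

```text
clock: 18.15
tool_pos: [0.6016, 0.1121, 0.1298]
eef_rot: [0.985, -0.17, 0.0, -0.0]
contact_force: [1.8, 2.1, 0.8]
opening: 0.34
finger_force: 25.0
```

```bash
python3 -c "from h import *;q()"
```

```text
t 18.15 p [0.6016 0.1121 0.1298] yaw -19.57 F [1.8 2.1 0.8] M [ 0.576 -0.197  0.167] op_mm 29.9 ff 25.0 q7 -2.057
```

Request:
play_rows --translation '[[0,0,0],[0,0,0]]' --delta_rot '[[0,0,1],[0,0,0]]' --grip '[-0.8,-0.8]'

```text
clock: 18.4
tool_pos: [0.6016, 0.1121, 0.1298]
eef_rot: [0.984, -0.179, 0.0, -0.0]
contact_force: [0.3, 2.1, -0.3]
opening: 0.335
finger_force: 25.0
```

```bash
python3 -c "from h import *;q()"
```

```text
t 18.4 p [0.6016 0.1121 0.1298] yaw -20.6 F [ 0.3  2.1 -0.3] M [ 0.687 -0.243  0.201] op_mm 29.5 ff 25.0 q7 -2.068
```

```bash
python3 - <<'E'
from h import *
im=r.snapshot("wrist"); q(); c=im[190:340,180:380]; cv2.imwrite("pics/w5.png",cv2.resize(c,None,fx=4,fy=4,interpolation=cv2.INTER_CUBIC))
E
```

```text
t 18.45 p [0.6016 0.1121 0.1298] yaw -20.6 F [1.8 2.3 1. ] M [ 0.668 -0.22   0.268] op_mm 30.0 ff 25.0 q7 -2.068
```

View pics/w5.png

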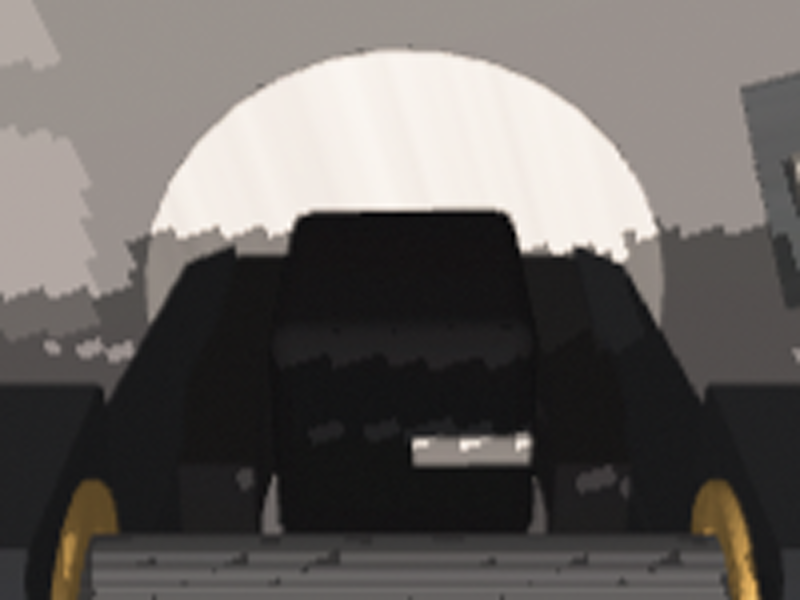

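The dial follows the tool exactly, with the pointer level at zoomed row 450. I'll back off in stages and watch the moment.

Request:
play_rows --translation '[[0,0,0],[0,0,0]]' --delta_rot '[[0,0,-3],[0,0,0]]' --grip '[-0.8,-0.8]'

```text
clock: 18.7
tool_pos: [0.6016, 0.1121, 0.1297]
eef_rot: [0.988, -0.152, 0.0, -0.0]
contact_force: [1.1, 3.1, -0.1]
opening: 0.335
finger_force: 25.0
```

```bash
python3 -c "from h import *;q()"
```

```text
t 18.7 p [0.6016 0.1121 0.1297] yaw -17.54 F [ 1.1  3.1 -0.1] M [ 0.828 -0.275  0.22 ] op_mm 29.5 ff 25.0 q7 -2.034
```

Request:
play_rows --translation '[[0,0,0],[0,0,0],[0,0,0]]' --delta_rot '[[0,0,-4],[0,0,0],[0,0,0]]' --grip '[-0.8,-0.8,-0.8]'

```text
clock: 19.08
tool_pos: [0.6016, 0.1121, 0.1298]
eef_rot: [0.993, -0.119, 0.0, -0.0]
contact_force: [0.8, 3.3, -0.6]
opening: 0.341
finger_force: 25.0
```

```bash
python3 -c "from h import *;q()"
```

```text
t 19.075 p [0.6016 0.1121 0.1298] yaw -13.68 F [ 0.8  3.3 -0.6] M [ 0.896 -0.321  0.059] op_mm 30.0 ff 25.0 q7 -1.991
```

Request:
play_rows --translation '[[0,0,0],[0,0,0]]' --delta_rot '[[0,0,-5],[0,0,0]]' --grip '[-0.8,-0.8]'

```text
clock: 19.32
tool_pos: [0.6016, 0.112, 0.1298]
eef_rot: [0.997, -0.076, 0.0, -0.0]
contact_force: [0.3, 3.7, 0.3]
opening: 0.335
finger_force: 25.0
```

```bash
python3 -c "from h import *;q()"
```

```text
t 19.325 p [0.6016 0.112  0.1298] yaw -8.7 F [0.3 3.7 0.3] M [ 0.961 -0.283 -0.006] op_mm 29.5 ff 25.0 q7 -1.935
```

The moment vanishes again once off the stop, so the stop is at click 4 (tool yaw about −13.6°). I'll turn back in 20° steps with readings.

Request:
play_rows --translation '[[0,0,0],[0,0,0],[0,0,0],[0,0,0]]' --delta_rot '[[0,0,-5],[0,0,-5],[0,0,-5],[0,0,0]]' --grip '[-0.8,-0.8,-0.8,-0.8]'

```text
clock: 19.82
tool_pos: [0.6016, 0.1119, 0.1297]
eef_rot: [0.999, 0.055, 0.0, -0.0]
contact_force: [0.9, 3.6, 0.5]
opening: 0.34
finger_force: 25.0
```

```bash
python3 -c "from h import *;q()"
```

```text
t 19.825 p [0.6016 0.1119 0.1297] yaw 6.25 F [0.9 3.6 0.5] M [ 0.941 -0.189  0.121] op_mm 29.9 ff 25.0 q7 -1.768
```

Request:
play_rows --translation '[[0,0,0],[0,0,0],[0,0,0],[0,0,0],[0,0,0],[0,0,0]]' --delta_rot '[[0,0,-4],[0,0,-4],[0,0,-4],[0,0,-4],[0,0,-4],[0,0,0]]' --grip '[-0.8,-0.8,-0.8,-0.8,-0.8,-0.8]'

```text
clock: 20.58
tool_pos: [0.6016, 0.1117, 0.1297]
eef_rot: [0.974, 0.227, 0.0, -0.0]
contact_force: [1.5, 3.6, 1.7]
opening: 0.341
finger_force: 25.0
```

```bash
python3 -c "from h import *;q()"
```

```text
t 20.575 p [0.6016 0.1117 0.1297] yaw 26.22 F [1.5 3.6 1.7] M [ 0.875 -0.248  0.099] op_mm 30.0 ff 25.0 q7 -1.541
```

Request:
play_rows --translation '[[0,0,0],[0,0,0],[0,0,0],[0,0,0],[0,0,0],[0,0,0]]' --delta_rot '[[0,0,-4],[0,0,-4],[0,0,-4],[0,0,-4],[0,0,-4],[0,0,0]]' --grip '[-0.8,-0.8,-0.8,-0.8,-0.8,-0.8]'

```text
clock: 21.32
tool_pos: [0.6017, 0.1116, 0.1297]
eef_rot: [0.92, 0.392, 0.0, 0.0]
contact_force: [2.5, 2.9, 0.7]
opening: 0.335
finger_force: 25.0
```

```bash
python3 -c "from h import *;q()"
```

```text
t 21.325 p [0.6017 0.1116 0.1297] yaw 46.22 F [2.5 2.9 0.7] M [ 0.734 -0.286  0.129] op_mm 29.5 ff 25.0 q7 -1.309
```

Request:
play_rows --translation '[[0,0,0],[0,0,0],[0,0,0],[0,0,0],[0,0,0],[0,0,0],[0,0,0],[0,0,0]]' --delta_rot '[[0,0,-4],[0,0,-4],[0,0,-4],[0,0,-4],[0,0,-4],[0,0,0],[0,0,0],[0,0,0]]' --grip '[-0.8,-0.8,-0.8,-0.8,-0.8,-0.8,-0.8,-0.8]'

```text
clock: 22.32
tool_pos: [0.6018, 0.1115, 0.1298]
eef_rot: [0.837, 0.547, 0.0, 0.0]
contact_force: [2.2, 1.8, 0.8]
opening: 0.34
finger_force: 25.0
```

```bash
python3 -c "from h import *;q()"
```

```text
t 22.325 p [0.6018 0.1115 0.1298] yaw 66.3 F [2.2 1.8 0.8] M [ 0.596 -0.556  0.05 ] op_mm 29.9 ff 25.0 q7 -1.069
```

The stop signal is repeatable but weaker than specified. A decisive and safe test is to turn again with a low squeeze (10 N), where the grip slips below the stop's damaging torque but still passes clicks.

Request:
play_rows --translation '[[0,0,0],[0,0,0],[0,0,0],[0,0,0],[0,0,0],[0,0,0],[0,0,0],[0,0,0],[0,0,0],[0,0,0],[0,0,0],[0,0,0],[0,0,0]]' --delta_rot '[[0,0,0],[0,0,0],[0,0,8],[0,0,8],[0,0,8],[0,0,8],[0,0,8],[0,0,8],[0,0,8],[0,0,8],[0,0,8],[0,0,8],[0,0,0]]' --grip '[-0.8,-0.8,-0.8,-0.8,-0.8,-0.8,-0.8,-0.8,-0.8,-0.8,-0.8,-0.8,-0.8]' --squeeze 10

```text
clock: 23.95
tool_pos: [0.6013, 0.1121, 0.1297]
eef_rot: [0.993, -0.118, -0.0, -0.0]
contact_force: [1.7, 3.0, 1.1]
opening: 0.34
finger_force: 10.0
```

```bash
python3 -c "from h import *;q()"
```

```text
t 23.95 p [0.6013 0.1121 0.1297] yaw -13.58 F [1.7 3.  1.1] M [ 0.814 -0.39  -0.153] op_mm 29.9 ff 10.0 q7 -1.993
```

Request:
play_rows --translation '[[0,0,0],[0,0,0],[0,0,0]]' --delta_rot '[[0,0,3],[0,0,3],[0,0,0]]' --grip '[-0.8,-0.8,-0.8]'

```text
clock: 24.32
tool_pos: [0.6008, 0.1123, 0.1297]
eef_rot: [0.985, -0.171, -0.001, -0.0]
contact_force: [-0.5, 5.0, 5.2]
opening: 0.349
finger_force: 9.8
```

```bash
python3 -c "from h import *;q()
im=r.snapshot('wrist'); q(); c=im[190:340,180:380]; cv2.imwrite('pics/w6.png',cv2.resize(c,None,fx=4,fy=4,interpolation=cv2.INTER_CUBIC))"
```

```text
t 24.325 p [0.6008 0.1123 0.1297] yaw -19.64 F [-0.5  5.   5.2] M [1.136 0.196 0.075] op_mm 30.7 ff 9.8 q7 -2.061
t 24.375 p [0.6008 0.1122 0.1297] yaw -19.61 F [-0.5  4.7  5. ] M [1.137 0.203 0.059] op_mm 30.6 ff 9.8 q7 -2.061
```

View pics/w6.png

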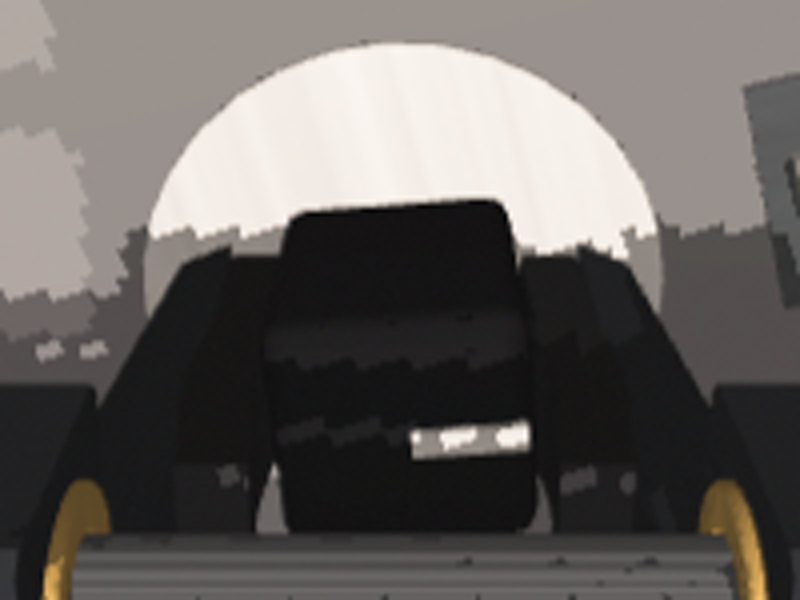

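With the weak grip the dial lags the tool. Its far edge tilts about 4° and the opening grows to 30.7 mm, right after click 4, though it passed four clicks without slipping. Stop confirmed. I'll release, realign, regrip and turn back 80°.

Request:
play_rows --translation '[[0,0,0],[0,0,0],[0,0,0],[0,0,0],[0,0,0],[0,0,0],[0,0,0],[0,0,0],[0,0,0]]' --delta_rot '[[0,0,0],[0,0,0],[0,0,-3],[0,0,-3],[0,0,0],[0,0,0],[0,0,0],[0,0,0],[0,0,0]]' --grip '[0,0,0,0,-0.4,-0.8,-0.8,-0.8,-0.8]' --squeeze 25

```text
clock: 25.5
tool_pos: [0.6017, 0.112, 0.1297]
eef_rot: [0.993, -0.118, 0.0, -0.0]
contact_force: [0.9, 1.5, -1.1]
opening: 0.332
finger_force: 25.0
```

```bash
python3 -c "from h import *;q()"
```

```text
t 25.5 p [0.6017 0.112  0.1297] yaw -13.61 F [ 0.9  1.5 -1.1] M [ 0.304 -0.168  0.028] op_mm 29.2 ff 25.0 q7 -1.993
```

Request:
play_rows --translation '[[0,0,0],[0,0,0],[0,0,0],[0,0,0],[0,0,0],[0,0,0],[0,0,0],[0,0,0],[0,0,0],[0,0,0],[0,0,0],[0,0,0],[0,0,0]]' --delta_rot '[[0,0,-8],[0,0,-8],[0,0,-8],[0,0,-8],[0,0,-8],[0,0,-8],[0,0,-8],[0,0,-8],[0,0,-8],[0,0,-8],[0,0,0],[0,0,0],[0,0,0]]' --grip '[-0.8,-0.8,-0.8,-0.8,-0.8,-0.8,-0.8,-0.8,-0.8,-0.8,-0.8,-0.8,-0.8]'

```text
clock: 27.12
tool_pos: [0.6019, 0.1116, 0.1297]
eef_rot: [0.837, 0.547, 0.0, 0.0]
contact_force: [2.2, 1.0, -0.5]
opening: 0.34
finger_force: 25.0
```

```bash
python3 -c "from h import *;q()"
```

```text
t 27.125 p [0.6019 0.1116 0.1297] yaw 66.3 F [ 2.2  1.  -0.5] M [ 0.119 -0.572  0.078] op_mm 29.9 ff 25.0 q7 -1.073
```

Request:
play_rows --translation '[[0,0,0],[0,0,0],[0,0,0],[0,0,0],[0,0,0],[0,0,-0.03],[0,0,-0.03],[0,0,-0.025],[0,0,0],[0,0,0]]' --delta_rot '[[0,0,0],[0,0,0],[0,0,0],[0,0,0],[0,0,0],[0,0,0],[0,0,0],[0,0,0],[0,0,0],[0,0,0]]' --grip '[-0.3,0,0,0.2,0.2,0.2,0.2,0.2,0.2,0.2]'

```text
clock: 28.38
tool_pos: [0.601, 0.1114, 0.2139]
eef_rot: [0.837, 0.547, -0.001, -0.0]
contact_force: [1.5, -0.0, -0.1]
opening: 0.6
finger_force: 0.0
```

```bash
python3 - <<'E'
from h import *
q(); cal=r.get_calibration("wrist"); im=r.snapshot("wrist"); cv2.imwrite("pics/w7.png",im)
for t in("dial","lock_tab"):
    print(t,[(np.round(d["point"],3),round(d["confidence"],2)) for d in r.look_for("wrist",t)[:2]])
np.save("cal7.npy",cal,allow_pickle=True)
E
```

```text
t 28.375 p [0.601  0.1114 0.2139] yaw 66.37 F [ 1.5 -0.  -0.1] M [-0.038 -0.048  0.033] op_mm 52.8 ff 0.0 q7 -1.021
dial [(array([0.604, 0.117, 0.095]), 0.66)]
lock_tab [(array([0.594, 0.029, 0.069]), 0.62)]
```

View pics/w7.png

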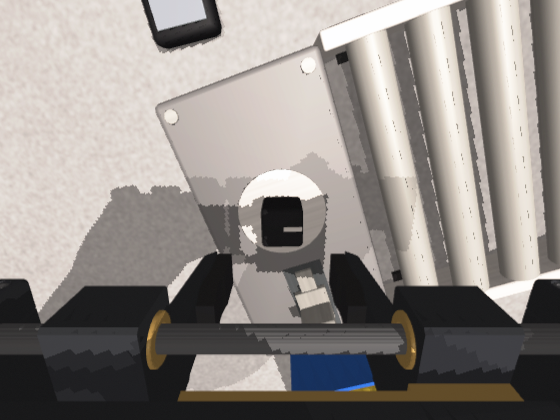

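The dial's pointer is level to image right at (292,229), so it sits 4 clicks back from the stop. Next I'll close the fingers and place them behind the lock tab.

Request:
play_rows --translation '[[0,0,0],[0,0,0],[-0.045,0.001,0],[-0.045,0,0],[-0.045,0,0],[0,0,0],[0,0,0.03],[0,0,0.025],[0,0,0.02],[0,0,0],[0,0,0]]' --delta_rot '[[0,0,-9.4],[0,0,-9.4],[0,0,0],[0,0,0],[0,0,0],[0,0,0],[0,0,0],[0,0,0],[0,0,0],[0,0,0],[0,0,0]]' --grip '[-1,-1,-1,-1,-1,-1,-1,-1,-1,-1,-1]' --squeeze 20

```text
clock: 29.9
tool_pos: [0.5915, -0.022, 0.1401]
eef_rot: [0.736, 0.677, 0.0, -0.0]
contact_force: [-0.0, 0.1, -0.0]
opening: 0.005
finger_force: 0.0
```

```bash
python3 -c "from h import *;q()
im=r.snapshot('wrist'); cv2.imwrite('pics/w8.png',im)"
```

```text
t 29.9 p [ 0.5915 -0.022   0.1401] yaw 85.22 F [-0.   0.1 -0. ] M [-0.037 -0.093  0.06 ] op_mm 0.5 ff 0.0 q7 -0.654
```

View pics/w8.png

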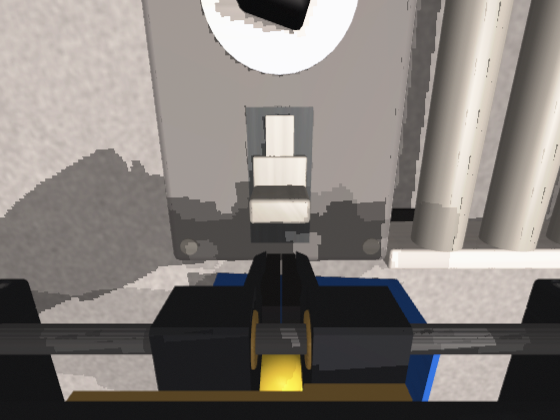

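The closed fingers (280,255) sit centred behind the tab (280,210) with no contact. Pushing now.

Request:
play_rows --translation '[[0.008,0,0.003],[0.008,0,0],[0.006,0,0],[0.005,0,0],[0.005,0,0],[0.004,0,0],[0.004,0,0],[0,0,0]]' --delta_rot '[[0,0,0],[0,0,0],[0,0,0],[0,0,0],[0,0,0],[0,0,0],[0,0,0],[0,0,0]]' --grip '[-1,-1,-1,-1,-1,-1,-1,-1]'

```text
clock: 30.95
tool_pos: [0.5946, 0.0177, 0.1367]
eef_rot: [0.736, 0.677, 0.0, -0.0]
contact_force: [-0.5, -0.9, 0.8]
opening: 0.003
finger_force: 0.5
```

```bash
python3 -c "from h import *;q()"
```

```text
t 30.95 p [0.5946 0.0177 0.1367] yaw 85.21 F [-0.5 -0.9  0.8] M [-0.2   -0.078  0.034] op_mm 0.3 ff 0.5 q7 -0.711
```

Request:
play_rows --translation '[[0.002,0,0],[0.001,0,0],[0,0,0]]' --delta_rot '[[0,0,0],[0,0,0],[0,0,0]]' --grip '[-1,-1,-1]'

```text
clock: 31.32
tool_pos: [0.5948, 0.0199, 0.1366]
eef_rot: [0.736, 0.677, -0.0, 0.0]
contact_force: [0.1, -1.9, 0.9]
opening: 0.004
finger_force: 1.1
```

```bash
python3 -c "from h import *;q()"
```

```text
t 31.325 p [0.5948 0.0199 0.1366] yaw 85.17 F [ 0.1 -1.9  0.9] M [-0.452 -0.044  0.018] op_mm 0.3 ff 1.1 q7 -0.715
```

Still only sliding drag; continue in 1 mm steps until the end stop shows.

Request:
play_rows --translation '[[0.001,0,0],[0.001,0,0],[0,0,0]]' --delta_rot '[[0,0,0],[0,0,0],[0,0,0]]' --grip '[-1,-1,-1]'

```text
clock: 31.7
tool_pos: [0.595, 0.0218, 0.1367]
eef_rot: [0.736, 0.677, -0.0, 0.0]
contact_force: [0.7, -3.8, 1.4]
opening: 0.005
finger_force: 1.4
```

```bash
python3 -c "from h import *;q()"
```

```text
t 31.7 p [0.595  0.0218 0.1367] yaw 85.17 F [ 0.7 -3.8  1.4] M [-0.568 -0.107  0.037] op_mm 0.4 ff 1.4 q7 -0.717
```

Request:
play_rows --translation '[[0.001,0,0],[0.001,0,0],[0,0,0]]' --delta_rot '[[0,0,0],[0,0,0],[0,0,0]]' --grip '[-1,-1,-1]'

```text
clock: 32.08
tool_pos: [0.595, 0.022, 0.1367]
eef_rot: [0.737, 0.676, -0.001, 0.001]
contact_force: [0.3, -5.6, 2.6]
opening: 0.001
finger_force: 3.0
```

```bash
python3 -c "from h import *;q()"
```

```text
t 32.075 p [0.595  0.022  0.1367] yaw 85.1 F [ 0.3 -5.6  2.6] M [-1.229 -0.069  0.038] op_mm 0.1 ff 3.0 q7 -0.72
```

Request:
play_rows --translation '[[0.001,0,0],[0.001,0,0],[0,0,0]]' --delta_rot '[[0,0,0],[0,0,0],[0,0,0]]' --grip '[-1,-1,-1]'

```text
clock: 32.45
tool_pos: [0.595, 0.0222, 0.1367]
eef_rot: [0.737, 0.676, -0.002, 0.002]
contact_force: [-0.3, -9.9, 4.0]
opening: 0.007
finger_force: 4.5
```

```bash
python3 -c "from h import *;q()"
```

```text
t 32.45 p [0.595  0.0222 0.1367] yaw 85.03 F [-0.3 -9.9  4. ] M [-1.867  0.023  0.089] op_mm 0.6 ff 4.5 q7 -0.722
```

The tab stops 89–90 mm from the dial axis as predicted and the force rises to 10 N, so the lock is home. I'll retreat and check.

Request:
play_rows --translation '[[-0.01,0,0],[-0.012,0,0],[0,0,-0.04],[0,0,-0.05],[0,0,-0.05],[0,0,-0.05],[-0.03,0,0],[0,0,0],[0,0,0]]' --delta_rot '[[0,0,0],[0,0,0],[0,0,0],[0,0,0],[0,0,0],[0,0,0],[0,0,0],[0,0,0],[0,0,0]]' --grip '[-1,-1,-1,-1,-1,-1,-1,-1,-1]'

```text
clock: 33.58
tool_pos: [0.5905, -0.0251, 0.3262]
eef_rot: [0.736, 0.677, 0.0, -0.001]
contact_force: [0.2, 0.6, -0.0]
opening: 0.005
finger_force: 0.0
```

```bash
python3 - <<'E'
from h import *
q(); cal=r.get_calibration("wrist"); im=r.snapshot("wrist"); 
for c in("wrist","top","scene"):
    if c!="wrist": r.snapshot(c)
    for t in("dial","lock_tab","scanner","tape","bin"):
        print(c,t,[(np.round(d["point"],3),round(d["confidence"],2)) for d in r.look_for(c,t)[:1]])
cv2.imwrite("pics/w9.png",im)
E
```

```text
t 33.575 p [ 0.5905 -0.0251  0.3262] yaw 85.21 F [ 0.2  0.6 -0. ] M [ 0.023 -0.076 -0.033] op_mm 0.5 ff 0.0 q7 -0.49
wrist dial []
wrist lock_tab [(array([0.594, 0.051, 0.07 ]), 0.66)]
wrist scanner [(array([0.597, 0.049, 0.07 ]), 0.73)]
wrist tape []
wrist bin [(array([ 0.621, -0.108,  0.038]), 0.57)]
top dial [(array([0.603, 0.118, 0.096]), 0.73)]
top lock_tab [(array([0.594, 0.049, 0.072]), 0.74)]
top scanner [(array([0.595, 0.307, 0.023]), 0.88)]
top tape [(array([0.731, 0.3  , 0.047]), 0.58)]
top bin []
scene dial [(array([0.612, 0.114, 0.094]), 0.72)]
scene lock_tab [(array([0.606, 0.044, 0.07 ]), 0.72)]
scene scanner [(array([0.6  , 0.314, 0.025]), 0.68)]
scene tape [(array([0.735, 0.298, 0.039]), 0.7)]
scene bin [(array([ 0.608, -0.125,  0.042]), 0.97)]
```

View pics/w9.png

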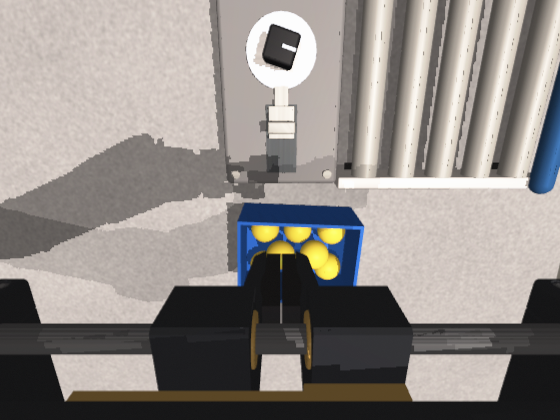

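The lock has moved about 22 mm towards the dial: the tab is at (281,127) and the empty slot is below it. The dial's pointer at (289,47) is at about −24°, four clicks back from the stop. The bystanders are where they were.

```bash
python3 -c "
from plant import r
print(r.finish_job())"
```

```text
the job is handed in; nothing more can be done
None
```

The job is handed in, result not reported back: the dial is four clicks back from its stop (found four clicks from the start), the lock is pushed home, the arm is clear, and the scanner, tape and bin are in place.

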